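# Assemble a choke and hold it up to the inspection camera

## Task

Thread the red-flanged copper coil and then the white collar down the square post of the choke core, each fully home. Then take the core with both rings out of its nest by the post and hold it in the air at the inspection camera's focus, the coil's centre on the focus point, leaned back 25 degrees with the camera so that its green terminal block squarely faces the lens. Finish while still holding it there, still and clear of the camera and its stand; leave the other things on the bench where they are.

Things in the scene. Friction and masses are not known exactly. Their poses are not given: they have to be found in the camera images.
- core: Choke core, ~0.22 kg, loose in the nest: dark steel foot 46 x 46 x 6 mm; from its middle a bright 12 mm square post up to 63 mm above the foot's underside, with an 8.5 mm square tip to 66 mm (bare from 40 up once both rings are home). Green terminal block with brass screws on its +x edge: x 23 to 33, 30 wide, top at 12 mm. Origin: centre of the foot's underside; z up the post, x to the terminals.
- core_mid (a point): Point on the axis of the core's post 17 mm above the foot's underside: where the centre of the coil lies when the coil is home. This point goes to the focus.
- core_terminals (a point): Middle of the outward face of the core's green terminal block: 33 mm along core x, 6.5 mm above the underside.
- core_top (a point): Top end of the core's post, 66 mm above the foot's underside.
- coil: The copper coil (about 0.11 kg): a bobbin with red flanges and copper winding, outer diameter 44 mm, 22 mm high, round bore 20 mm, the same both ways up. Origin: centre of its underside, z along the bore. It lies flat (bore upright) near one end of the blue mat.
- coil_mid (a point): Centre of the coil, 11 mm above its underside.
- collar: The white plastic collar (0.03 kg): a plain ring of outer diameter 36 mm, 12 mm high, bore 20 mm, the same both ways up. Origin: centre of its underside, z along the bore. It lies flat near the other end of the blue mat.
- collar_mid (a point): Centre of the collar, 6 mm above its underside; 34 mm above the core's underside when home on the coil.
- nest: Fixed aluminium nest, 90 x 80 mm, left or right of the camera stand. Pocket floor 12 mm above the table, dark lips (top at 17 mm) round the core's foot with 1.5 mm play; the core lifts straight up out of it. Origin: on the table under the pocket's centre; same axes as the seated core, whose foot's underside is at 12 mm and post top at 78 mm above the table.
- mat: Fixed blue parts mat 270 (its x) x 150 (its y) x 4 mm, on the other side of the camera stand from the nest. Origin: centre of its underside. Coil, black capacitor (middle) and collar, coil and collar at either end, lie along its x about 80 mm apart, so fingers that close along its y have free room.
- stand: Fixed inspection-camera stand: black base plate, 6 mm thick, 85 mm wide, with a white cross, and a steel column 276 mm tall 200 mm behind the cross (its +x, away from the robot). Origin: on the table below the cross; the focus is straight above the cross.
- camera: Inspection camera, fixed to the stand: black body, 42 mm square, from the lens 86 mm back, with a white ring light (48 mm across) around the lens, looking towards the robot and 25 degrees downwards. Origin: centre of the lens glass; its x axis points from the focus back to the lens (upwards by 25 degrees), its y axis is level, its z axis points up and leans 25 degrees towards the robot.
- focus (a point): The camera's focus point: 120 mm straight out from the lens along its line of sight, 170 mm above the table, straight above the white cross.
- cap: Bystander: black capacitor, diameter 25 mm, 28 mm tall, standing in the middle of the blue mat. Origin: centre of its underside.
- cap_big: Bystander: blue capacitor, diameter 35 mm, 45 mm tall, on the table at the right. Origin: centre of its underside.
- meter: Bystander: red multimeter 150 x 75 x 41 mm lying on the table at the left. Origin: centre of its underside.
- reel: Bystander: large reel with white flanges and copper wire, diameter 68 mm, 30 mm high, far right. Origin: centre of its underside. Not the coil.
- spare: Bystander: small coil with red flanges and dark winding, diameter 30 mm, 18 mm high, far left. Origin: centre of its underside. Not the coil.
- boards: Bystander: stack of four circuit boards 100 x 160 x 10 mm at the right. Origin: centre of its underside.
- driver: Bystander: red screwdriver, 150 mm long, lying on the table at the left. Origin: in the middle of its length, at its underside.
Not all that is in view belongs to the job. What is shaped like the coil but purple is not meant.

How it is judged:
By the outcome, as a careful person would: the job done as asked, in the order asked, and still so for the second after the job is handed in, while the arm keeps its last pose, push and grip.
It also fails if it takes over 72 s, if anything falls off the work surface, if the arm or the gripper's body presses on something with over 40 N, if the wrist force passes 120 N, or if a joint passes its speed limit or range.

## Robot

A 6-joint arm with a two-finger parallel gripper is mounted at the origin on the work surface. World frame = base frame: x ahead of the robot, y to its left, z up, the work surface at z = 0. Lengths are in m, angles in rad, forces in N, time in s.
With the tool pointing down it reaches from about 0.35 to 0.875 m from the base axis. Payload 4.2 kg.
Tool frame: the origin (TCP) lies at the very end of the fingers, on their centre line; the grasp point (between the pads) lies 19 mm behind it; x points along the fingers, y is the direction in which the jaws open and shut, and the axes are right-handed (so a half turn about x gives the same grasp; the last joint's range is limited). The gripper opens to 87 mm and grips with 3 to 60 N. Pads are 19 mm wide; open, the fingers measure 117 mm over their backs; the gripper's body (75 mm by 190 mm) begins 51 mm behind the grasp point.
Start: joints at [1.428, 0.385, 0.008, 0, -1.194, -0.259], TCP at [0.244, 0.575, 0.223] pointing down, gripper open.
Joint ranges: [-3.14, 3.14], [-1.21, 2.06], [-1.07, 1.41], [-3.16, 2.05], [-2.99, -0.16], [-3.1, 3.1]. Speed limits (rad/s): [2.79, 2.79, 3.14, 3.14, 3.14, 3.14].

## Interface

Orientations are given as a rotation vector (axis times angle).
In Python, from station import bot, imaging gives the robot as it stands. The module is installed in compiled form; this text tells all that it offers.
- The arm moves only by the tool servo_tool, never from a script. Its argument "targets" is one flat list of numbers, 7 for each row, row after row: the turn, a rotation vector about the tool's x, y, z in rad, then the shift along the tool's x, y, z in cm, then the finger opening in cm, from 0 to 8.7. A call has 1 to 12 rows; each row shifts and turns the commanded pose from where the row before left it, along the tool's axes as they then stand; what a row does not reach is not made up. A row lasts 1/8 s, in which the tool goes at most 62.5 mm and 10.7 degrees, less where a joint would pass 70% of its speed; a pose out of reach is approached as far as the arm can. A call with a gripper value outside its range is refused whole. The fingers move at their own pace and stop on an object; "newtons" is the grip in N (left out, the last holds). Time passes only in rows, so rows that do not move let the fingers close. It gives the time, the measured TCP pose, the force and the opening at its end, in the units of the state.
- bot.state(): the state, without advancing time (a new reading comes with each control period).
- imaging.get_image(name): name is "scene" or "top" or "wrist"; returns (picture, depth): 384x512x3 uint8, red, green, blue; 384x512 float32, m along the optical axis (not along the pixel's ray), 0 where there is no reading.
- imaging.camera_model(name): a dict with "intrinsics" (3x3 intrinsics, pixels), "extrinsics" (4x4, takes a point from camera to world coordinates). Camera axes: x right, y down, z forward; pixel columns grow to the right and rows downward; lengths in m; the calibration is good to about 2 mm. A picture is of the moment at which its call begins: read the wrist's pose just before it. camera_model takes no time and is no camera call; for the wrist camera it gives the pose at the moment of the call.
- bot.job_done(): hands the job in, once; it reports no verdict.
The state is a dict: "time": time; "joints": joint angles; "qd": joint speeds; "effort": joint torques, N m; "eef_pos": TCP position; "orientation": TCP orientation; "force": force on the tool from outside, world axes, zero at the start; "torque": the same for the moment, N m; "gripper_width": opening from 0.0 (shut) to 1.0 (fully open).
Only numpy, scipy, OpenCV 4.12 (cv2) and the standard library are available. Lean on these libraries where they do the work, as an engineer would, in place of code of your own. Each camera call takes 0.05 s, during which the arm holds its last target. There are 200 camera calls.

## Working session

There is one attempt and no reset: what is moved stays moved. The work goes in short steps, Python scripts to look and compute and a tool call to move; the robot and the scene stay as the last step left them, time stands still between calls to the robot, and variables do not carry over. Pictures are saved under pics/ and viewed, on a budget of 10 in all, crops included, one or two more only if the job needs it, and the job is handed in when it is done.

Besides the shell and the picture viewer there is one more tool, called after "Call:" as name(argument=value, ...) on one line, values as JSON. servo_tool: Moves the arm, as the interface text tells. Its arguments: {"type":"object","properties":{"targets":{"type":"array","items":{"type":"number"}},"newtons":{"type":"number"}},"required":["targets"]}

```bash
ls; mkdir -p pics
cat > h.py <<'E'
import numpy as np, cv2
from station import bot, imaging
from scipy.spatial.transform import Rotation as R
def grab(n):
    im,d=imaging.get_image(n); m=imaging.camera_model(n)
    np.savez(f'pics/{n}.npz',im=im,d=d,K=m["intrinsics"],E=m["extrinsics"]); return im,d,m
def cloud(d,m):
    K=np.array(m["intrinsics"]);E=np.array(m["extrinsics"])
    v,u=np.mgrid[:d.shape[0],:d.shape[1]]
    p=np.stack([(u-K[0,2])/K[0,0]*d,(v-K[1,2])/K[1,1]*d,d],-1)
    P=p@E[:3,:3].T+E[:3,3]; P[d==0]=np.nan; return P
E
python3 - <<'E'
from h import *
s=bot.state();print(s)
for n in("scene","top"):
    im,d,m=grab(n)
    cv2.imwrite(f'pics/{n}0.png',cv2.resize(im[:,:,::-1],(800,600),interpolation=cv2.INTER_CUBIC)); print(m)
E
```

```text
pics
{'time': 0.0, 'joints': array([ 1.42756810e+00,  3.85549999e-01,  6.63616220e-03, -5.28982245e-04,
       -1.19399467e+00, -2.58575263e-01]), 'qd': array([-6.69836270e-04,  3.39629822e-04, -5.45186239e-04,  8.70646093e-05,
        3.07490651e-04, -9.28320140e-04]), 'effort': array([-8.45358154e-04, -3.90665209e+01,  1.87402010e+01,  4.21969414e+00,
        1.09191769e-02, -1.94435911e-04]), 'eef_pos': array([0.24417792, 0.5746739 , 0.22146316]), 'orientation': array([-2.00094127,  0.40995221,  2.00169513]), 'force': array([ 0.45642637, -0.19369773, -1.10465635]), 'torque': array([-0.03772301,  0.00255409,  0.04418999]), 'gripper_width': 1.0028547490766038}
{'intrinsics': array([[465.78763551,   0.        , 258.96226579],
       [  0.        , 465.78763551, 192.19083419],
       [  0.        ,   0.        ,   1.        ]]), 'extrinsics': array([[-0.62470348,  0.629977  , -0.46138329,  1.2864551 ],
       [ 0.78081296,  0.51058737, -0.36004398,  0.56335251],
       [ 0.00875705, -0.58517478, -0.81085991,  1.42097304],
       [ 0.        ,  0.        ,  0.        ,  1.        ]])}
{'intrinsics': array([[395.67772963,   0.        , 253.50244846],
       [  0.        , 395.67772963, 199.540906  ],
       [  0.        ,   0.        ,   1.        ]]), 'extrinsics': array([[ 0.02436993, -0.99184136,  0.12512724,  0.42593506],
       [-0.9996984 , -0.02379814,  0.0060627 , -0.00701357],
       [-0.00303544, -0.12523725, -0.99212218,  1.39895213],
       [ 0.        ,  0.        ,  0.        ,  1.        ]])}
```

View pics/top0.png

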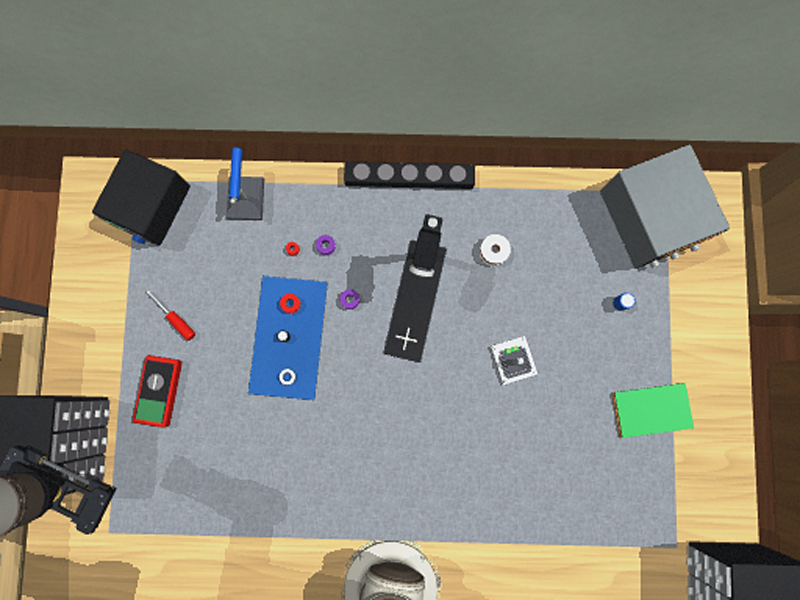

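View pics/scene0.png

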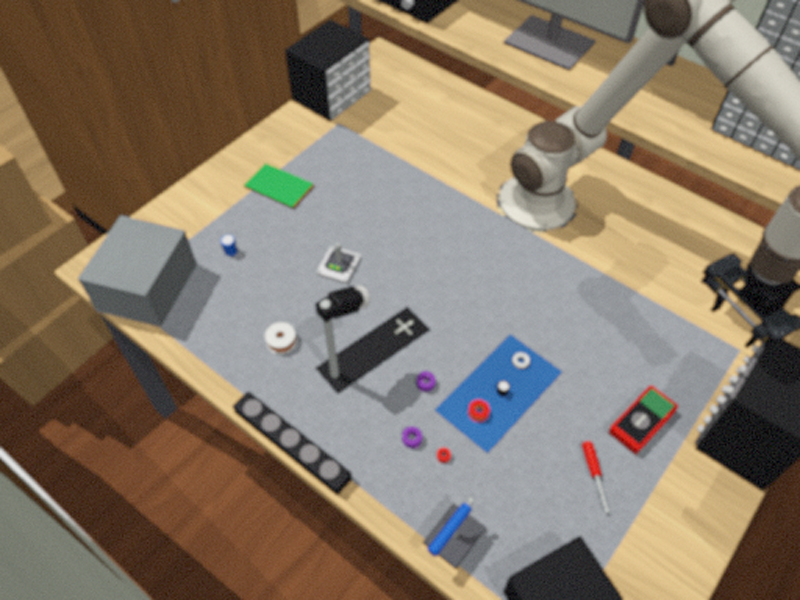

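The top view shows the coil at about (289,304), the capacitor at (283,337), the collar at (287,377), the nest at (513,361) with green terminals at about (513,350), and the cross at (406,339). Next I localise these by colour and depth.

```bash
cat > m.py <<'E'
from h import *
for n in("top",):
    z=np.load(f'pics/{n}.npz'); im,d=z['im'],z['d']; P=cloud(d,dict(intrinsics=z['K'],extrinsics=z['E']))
    hsv=cv2.cvtColor(im,cv2.COLOR_RGB2HSV); H,S,V=[hsv[...,i].astype(int) for i in range(3)]
    def reg(name,mask,u0,v0,r,zr=(-1,1)):
        u0*=.64;v0*=.64
        v,u=np.mgrid[:384,:512]; mk=mask&(abs(u-u0)<r)&(abs(v-v0)<r)&(P[...,2]>zr[0])&(P[...,2]<zr[1])
        pts=P[mk]; xy=pts[:,:2].astype(np.float32)
        c,s,a=cv2.minAreaRect(xy*1000)
        print(name,len(pts),'mean',pts.mean(0).round(4),'rect',np.round(c,1),np.round(s,1),round(a,1),'zmed',np.median(pts[:,2]).round(4)); return pts
    T=np.ones_like(H,bool)
    reg('coil red',(S>150)&((H<8)|(H>172)),289,304,12,(.015,.05))
    reg('collar',(S<60)&(V>150),287,377,12,(.008,.05))
    reg('cap',T,283,337,9,(.025,.06))
    reg('mat',(H>95)&(H<120)&(S>150),287,338,60,(-.01,.012))
    reg('nest',(S<40)&(V>120),513,361,20,(.005,.02))
    reg('green',(H>40)&(H<80)&(S>100),513,350,12)
    reg('post',T,513,361,12,(.05,.1))
    reg('cross',(S<60)&(V>170),406,339,10,(-.02,.02))
    reg('plate',(V<60),406,330,45,(-.01,.02))
    reg('camring',(S<60)&(V>150),421,268,12,(.15,.4))
    reg('camtop',(V<70),428,245,25,(.15,.4))
    print(P[int(600*.64*.5)//1:194:1,0].shape, 'table z', np.nanmedian(P[250:300,150:300,2]))
E
python3 m.py
```

```text
coil red 91 mean [0.6154 0.2424 0.0259] rect [615.4 242.8] [40.  41.2] 16.9 zmed 0.0267
collar 53 mean [0.4504 0.2418 0.0161] rect [450.9 241.6] [31.1 32.3] 1.4 zmed 0.0165
cap 42 mean [0.5393 0.2526 0.032 ] rect [538.8 252.2] [21.3 23.4] 34.3 zmed 0.0323
mat 2881 mean [0.5359 0.2457 0.0041] rect [539.2 246.2] [149.5 268.1] 85.8 zmed 0.0041
nest 382 mean [ 0.5004 -0.2631  0.0113] rect [ 495.3 -263.7] [136.7 138.2] 1.4 zmed 0.0114
green 22 mean [ 0.5205 -0.2564  0.0233] rect [ 520.6 -256.3] [ 9.8 29.3] 19.7 zmed 0.0244
post 18 mean [ 0.4945 -0.2638  0.0718] rect [ 494.7 -265.1] [11.2 11.6] 17.2 zmed 0.0751
cross 29 mean [ 0.5419 -0.0229  0.0063] rect [541.7 -21.1] [33.8 33.3] 32.9 zmed 0.0058
plate 1278 mean [ 0.6016 -0.0346  0.0062] rect [615.  -36.3] [ 83.4 237.6] 78.1 zmed 0.0062
camring 48 mean [ 0.6495 -0.0462  0.2423] rect [650.2 -46.9] [42.6 14.5] 86.3 zmed 0.2428
camtop 420 mean [ 0.6972 -0.0545  0.263 ] rect [697.5 -54.3] [ 41.5 112.1] 77.3 zmed 0.2651
(2, 3) table z 0.0006912768218820808
```

Run:
```python
from h import *
z=np.load('pics/top.npz');im=z['im']
a=cv2.resize(im[205:255,305:355,::-1],(400,400),interpolation=cv2.INTER_CUBIC)
b=cv2.resize(im[205:240,240:275,::-1],(400,400),interpolation=cv2.INTER_CUBIC)
cv2.imwrite('pics/crop1.png',np.hstack([a,b]))
```

```text
(no output)
```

View pics/crop1.png

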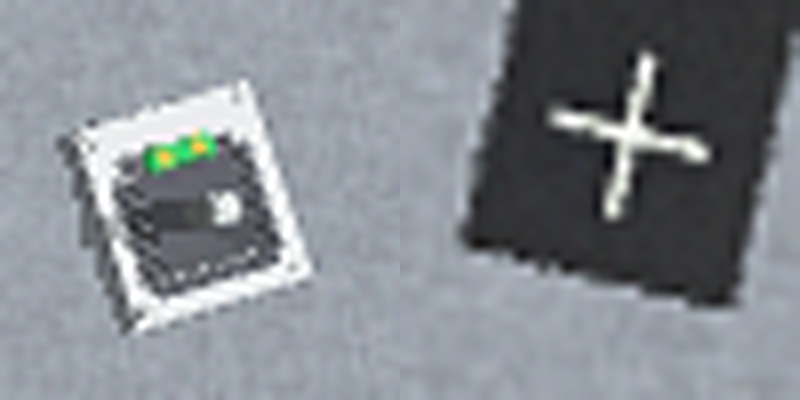

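The nest's yaw is about +18.5° and the stand's about −12°. The coil is at (0.615, 0.2425) and the collar at (0.451, 0.2415). Now I plan the moves.

```bash
cat > plan.py <<'E'
from h import *
def down(yaw,flip=False):   # tool x down, tool y along world y rotated by yaw (deg)
    y=yaw+(180 if flip else 0); c,s=np.cos(np.radians(y)),np.sin(np.radians(y))
    X=np.array([0,0,-1.]);Y=np.array([-s,c,0]); return np.stack([X,Y,np.cross(X,Y)],1)
def go(pos,Rt,Rc=None,p=None):
    s=bot.state(); Rc=R.from_rotvec(s['orientation']).as_matrix() if Rc is None else Rc
    p=s['eef_pos'] if p is None else p
    rv=R.from_matrix(Rc.T@Rt).as_rotvec(); sh=Rt.T@(np.array(pos)-p)*100
    print('turn',rv.round(4),'deg',np.degrees(np.linalg.norm(rv)).round(1),'shift(cm)',sh.round(2),'|',np.linalg.norm(sh).round(1))
    return rv,sh
E
python3 - <<'E'
from plan import *
s=bot.state();print(R.from_rotvec(s['orientation']).as_matrix().round(3))
for f in(0,1): go([.6154,.2425,.13],down(-4.2,f))
for f in(0,1): go([.4945,-.265,.13],down(18.5,f))
E
```

```text
[[-0.001 -0.391 -0.92 ]
 [-0.002 -0.92   0.391]
 [-1.     0.002 -0.   ]]
turn [ 2.8129e+00 -2.8000e-03 -3.0000e-04] deg 161.2 shift(cm) [  9.16 -30.42  39.45] | 50.7
turn [-3.287e-01  2.000e-04 -2.000e-03] deg 18.8 shift(cm) [  9.16  30.42 -39.45] | 50.7
turn [ 2.4167e+00 -2.4000e-03 -8.0000e-04] deg 138.5 shift(cm) [  9.16 -87.58  -2.91] | 88.1
turn [-7.249e-01  6.000e-04 -1.900e-03] deg 41.5 shift(cm) [ 9.16 87.58  2.91] | 88.1
```

Call:
servo_tool(targets=[-0.11, 0, 0, 0, 0, 0, 8.7, -0.11, 0, 0, 0, 0, 0, 8.7, -0.109, 0, -0.002, 0, 0, 0, 8.7, 0, 0, 0, 0.9, 3.4, -4.4, 8.7, 0, 0, 0, 0.9, 3.4, -4.4, 8.7, 0, 0, 0, 0.9, 3.4, -4.4, 8.7, 0, 0, 0, 0.9, 3.4, -4.4, 8.7, 0, 0, 0, 0.9, 3.4, -4.4, 8.7, 0, 0, 0, 0.9, 3.4, -4.4, 8.7, 0, 0, 0, 0.9, 3.4, -4.4, 8.7, 0, 0, 0, 0.9, 3.4, -4.4, 8.7, 0, 0, 0, 0.9, 3.2, -4.25, 8.7], newtons=30)

```text
time: 1.6
eef_pos: [0.6167, 0.242, 0.1402]
orientation: [-2.183, 0.078, 2.184]
force: [0.1, -0.3, 1.4]
gripper_width: 0.999
```

Run:
```python
from plan import *
s=bot.state();print(s['time'],s['eef_pos'],s['joints'].round(2),s['qd'].round(2))
im,d,m=grab('wrist'); s=bot.state();print(s['eef_pos'])
cv2.imwrite('pics/w1.png',cv2.resize(im[:,:,::-1],(800,600)))
P=cloud(d,m);hsv=cv2.cvtColor(im,cv2.COLOR_RGB2HSV).astype(int)
mk=(hsv[...,1]>150)&((hsv[...,0]<8)|(hsv[...,0]>172))&(P[...,2]>.02)&(P[...,2]<.035)
mk=cv2.morphologyEx(mk.astype(np.uint8),cv2.MORPH_OPEN,np.ones((3,3)))>0
q=P[mk][:,:2]; c,r=cv2.minEnclosingCircle((q*1000).astype(np.float32)); print(len(q),c,r,q.mean(0))
go([c[0]/1000,c[1]/1000,.0065],down(-4.2,1))
```

```text
1.6 [0.61674247 0.24195589 0.14015975] [ 0.62  0.51 -0.   -0.   -1.06  0.88] [-0.66  0.36  0.42  0.   -0.05  0.65]
[0.6200058  0.23747944 0.13825376]
894 (617.6317749023438, 237.9578399658203) 21.171480178833008 [0.61818734 0.23800279]
turn [-0.0049  0.0011 -0.0009] deg 0.3 shift(cm) [13.18 -0.03  0.24] | 13.2
```

View pics/w1.png

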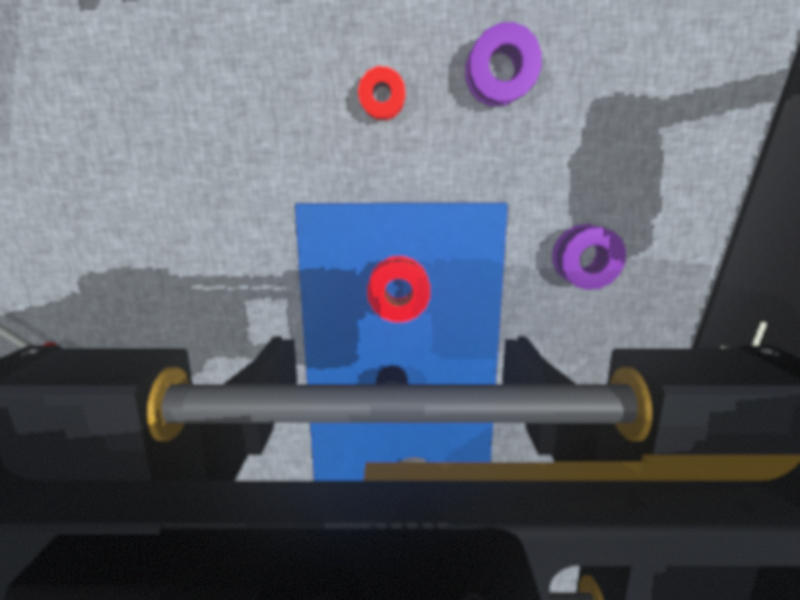

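The wrist view shows the coil at about (399,289), centred between the fingers. The arm was still moving, so I re-measure after it settles.

Call:
servo_tool(targets=[0, 0, 0, 0, 0, 0, 8.7, 0, 0, 0, 0, 0, 0, 8.7, 0, 0, 0, 0, 0, 0, 8.7])

```text
time: 2.02
eef_pos: [0.615, 0.2447, 0.1415]
orientation: [-2.185, 0.075, 2.184]
force: [-0.4, 0.6, -0.7]
gripper_width: 0.999
```

```bash
cat > ring.py <<'E'
from plan import *
def ring(kind,zr,near=None):
    im,d,m=grab('wrist');P=cloud(d,m);hsv=cv2.cvtColor(im,cv2.COLOR_RGB2HSV).astype(int)
    mk=((hsv[...,1]>150)&((hsv[...,0]<8)|(hsv[...,0]>172))) if kind=='red' else (hsv[...,1]<60)&(hsv[...,2]>130)
    mk=mk&(P[...,2]>zr[0])&(P[...,2]<zr[1])
    if near is not None: mk&=np.hypot(P[...,0]-near[0],P[...,1]-near[1])<.03
    mk=cv2.morphologyEx(mk.astype(np.uint8),cv2.MORPH_OPEN,np.ones((3,3)))>0
    q=P[mk]; c,r=cv2.minEnclosingCircle((q[:,:2]*1000).astype(np.float32)); print(kind,len(q),'c',np.round(c,1),'r',round(r,1),'z',np.median(q[:,2]).round(4)); return c[0]/1000,c[1]/1000
E
python3 - <<'E'
from ring import *
s=bot.state();print(s['eef_pos'],s['qd'].round(3))
c=ring('red',(.02,.035),(.615,.2425)); go([*c,.0065],down(-4.2,1)); go([.6154,.2425,.0065],down(-4.2,1))
E
```

```text
[0.61501054 0.24468343 0.14148409] [ 0.002 -0.001  0.003  0.002  0.001  0.001]
red 918 c [614.7 242.9] r 21.2 z 0.0262
turn [ 0.0024 -0.0006  0.0025] deg 0.2 shift(cm) [13.5   0.18  0.03] | 13.5
turn [ 0.0024 -0.0006  0.0025] deg 0.2 shift(cm) [13.5   0.21 -0.05] | 13.5
```

Call:
servo_tool(targets=[0, 0, 0, 3, 0.18, 0, 8.7, 0, 0, 0, 4, 0, 0, 8.7, 0, 0, 0, 3.5, 0, 0, 8.7, 0, 0, 0, 2, 0, 0, 8.7, 0, 0, 0, 1.0, 0, 0, 8.7, 0, 0, 0, 0, 0, 0, 4, 0, 0, 0, 0, 0, 0, 4, 0, 0, 0, 0, 0, 0, 4, 0, 0, 0, 0, 0, 0, 4, 0, 0, 0, 0, 0, 0, 4], newtons=30)

```text
time: 3.32
eef_pos: [0.6158, 0.242, 0.0062]
orientation: [-2.184, 0.077, 2.183]
force: [-0.5, -0.2, -0.4]
gripper_width: 0.522
```

Run:
```python
from plan import *
s=bot.state();print(s['time'],s['eef_pos'],s['force'],s['gripper_width']*87)
p=s['eef_pos'].copy();p[2]+=.15
go([.4945,-.265,p[2]],down(18.5,1),p=p)
```

```text
3.325 [0.61575137 0.24195842 0.0062457 ] [-0.53510586 -0.20435685 -0.38864697] 45.45511194833952
turn [-0.3958 -0.0008  0.0021] deg 22.7 shift(cm) [ 0.   44.23 27.58] | 52.1
```

Call:
servo_tool(targets=[0, 0, 0, 0, 0, 0, 0, 0, 0, 0, 0, 0, 0, 0, 0, 0, 0, -2, 0, 0, 0, 0, 0, 0, -5, 0, 0, 0, 0, 0, 0, -5, 0, 2, 0, 0, 0, 0, -3, 0, 4, 0, -0.13, 0, 0, 0, 0, 4, 0, -0.133, 0, 0, 0, 0, 2, 0, -0.133, 0, 0, 0, 0, 0, 0], newtons=35)

```text
time: 4.45
eef_pos: [0.494, 0.2474, 0.1561]
orientation: [2.044, 0.341, -2.045]
force: [1.0, -0.2, -0.4]
gripper_width: 0.488
```

Run:
```python
from plan import *
s=bot.state();print(s['time'],s['eef_pos'],s['force'],s['gripper_width']*87)
go([.4945,-.265,.16],down(18.5,1))
```

```text
4.45 [0.49397345 0.24740389 0.15605303] [ 1.04375292 -0.18904876 -0.35905088] 42.441574439588294
turn [0.0058 0.0003 0.0019] deg 0.4 shift(cm) [-0.39 48.61 16.21] | 51.2
```

Call:
servo_tool(targets=[0, 0, 0, 0, 2.4, 0.8, 0, 0, 0, 0, 0, 4.6, 1.53, 0, 0, 0, 0, 0, 5.2, 1.73, 0, 0, 0, 0, 0, 5.2, 1.73, 0, 0, 0, 0, 0, 5.2, 1.73, 0, 0, 0, 0, 0, 5.2, 1.73, 0, 0, 0, 0, 0, 5.2, 1.73, 0, 0, 0, 0, 0, 5.2, 1.73, 0, 0, 0, 0, 0, 5.2, 1.73, 0, 0, 0, 0, 0, 4, 1.37, 0, 0, 0, 0, 0, 1.2, 0.4, 0])

```text
time: 5.82
eef_pos: [0.495, -0.2673, 0.1542]
orientation: [2.05, 0.331, -2.052]
force: [-0.1, 0.4, -0.7]
gripper_width: 0.492
```

Call:
servo_tool(targets=[0, 0, 0, 0, 0, 0, 0, 0, 0, 0, 0, 0, 0, 0, 0, 0, 0, 0, 0, 0, 0])

```text
time: 6.2
eef_pos: [0.4967, -0.2634, 0.1551]
orientation: [2.047, 0.337, -2.046]
force: [-0.5, -0.5, -2.2]
gripper_width: 0.489
```

```bash
python3 - <<'E'
from plan import *
s=bot.state();print(s['time'],s['eef_pos'],s['force'],s['gripper_width']*87)
im,d,m=grab('wrist')
cv2.imwrite('pics/w2.png',cv2.resize(im[:,:,::-1],(800,600)))
E
python3 - <<'E'
from plan import *
im,d,m=grab('top')
z=slice(175,275),slice(270,400)
cv2.imwrite('pics/t2.png',cv2.resize(im[z][:,:,::-1],(780,600),interpolation=cv2.INTER_CUBIC))
E
```

```text
6.2 [ 0.49667291 -0.26339439  0.15509265] [-0.4703647  -0.51917332 -2.16508267] 42.57530552360618
```

View pics/w2.png

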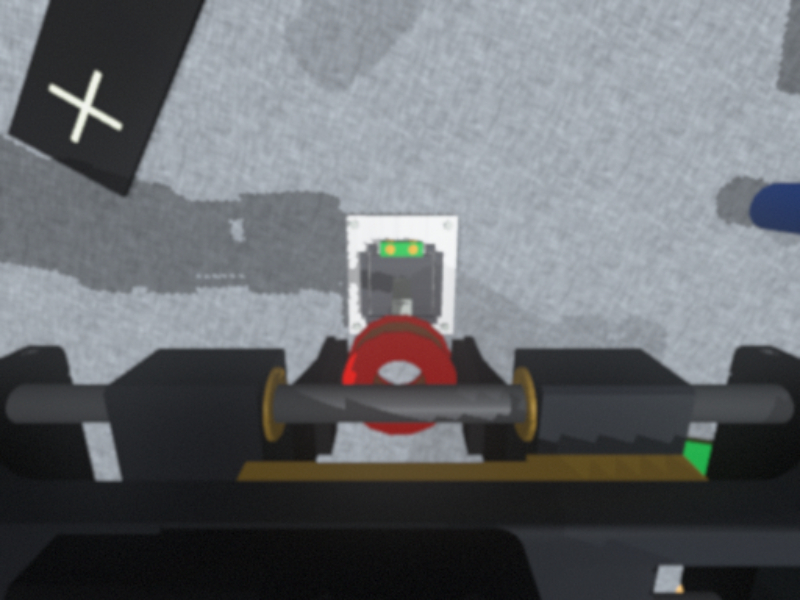

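The wrist view shows the held coil at about (400,375), the post tip at about (402,305), the green block at (401,249) and the nest square with the tool. Next I measure the coil relative to the post.

```bash
cat > rel.py <<'E'
from plan import *
z=np.load('pics/wrist.npz');im,d=z['im'],z['d'];P=cloud(d,dict(intrinsics=z['K'],extrinsics=z['E']))
hsv=cv2.cvtColor(im,cv2.COLOR_RGB2HSV).astype(int);H,S,V=hsv[...,0],hsv[...,1],hsv[...,2]
def rect(n,mk):
    q=P[mk]; 
    if len(q)<5: print(n,len(q));return
    c,s,a=cv2.minAreaRect((q[:,:2]*1000).astype(np.float32)); cc,r=cv2.minEnclosingCircle((q[:,:2]*1000).astype(np.float32))
    print(n,len(q),'rect',np.round(c,1),np.round(s,1),round(a,1),'circ',np.round(cc,1),round(r,1),'z',np.percentile(q[:,2],[5,50,95]).round(4))
N=np.hypot(P[...,0]-.495,P[...,1]+.265)
rect('nest',(S<50)&(V>130)&(P[...,2]>.008)&(P[...,2]<.015)&(N<.07))
rect('green',(H>40)&(H<80)&(S>120)&(N<.05)&(P[...,2]<.04)&(P[...,2]>.018))
rect('post',(P[...,2]>.045)&(P[...,2]<.1)&(N<.03))
red=(S>150)&((H<8)|(H>172))
rect('coiltop',red&(P[...,2]>.168)&(P[...,2]<.19))
rect('coil',red&(P[...,2]>.14))
E
python3 rel.py
python3 - <<'E'
from h import *
z=np.load('pics/top.npz');im,d=z['im'],z['d'];P=cloud(d,dict(intrinsics=z['K'],extrinsics=z['E']))
E
```

```text
nest 2224 rect [ 498.2 -264. ] [90.2 80.2] 18.5 circ [ 498.5 -264.2] 59.8 z [0.0108 0.0122 0.0136]
green 158 rect [ 520.3 -256.4] [ 9.2 27.7] 18.8 circ [ 520.1 -256.5] 14.5 z [0.0231 0.0243 0.0253]
post 225 rect [ 494.9 -265.2] [ 9.7 11.8] 19.2 circ [ 495.  -265.2] 7.5 z [0.0482 0.0748 0.0786]
coiltop 1705 rect [ 496.5 -264.7] [42.2 40.1] 47.1 circ [ 495.4 -263.7] 21.7 z [0.1739 0.175  0.176 ]
coil 1951 rect [ 496.5 -264.7] [42.2 40.1] 47.1 circ [ 495.4 -263.7] 21.7 z [0.1559 0.1749 0.176 ]
```

Call:
servo_tool(targets=[0, 0, 0, 1, 0.09, 0.17, 0, 0, 0, 0, 3, 0, 0, 0, 0, 0, 0, 2, 0, 0, 0, 0, 0, 0, 1, 0, 0, 0, 0, 0, 0, 1, 0, 0, 0, 0, 0, 0, 1, 0, 0, 0])

```text
time: 7.05
eef_pos: [0.4957, -0.2658, 0.0648]
orientation: [2.049, 0.335, -2.045]
force: [-0.8, -0.1, -0.4]
gripper_width: 0.488
```

```bash
python3 - <<'E'
from plan import *
s=bot.state();print(s['time'],s['eef_pos'],s['force'],s['torque'],s['gripper_width']*87)
im,d,m=grab('wrist')
E
python3 rel.py
```

```text
7.05 [ 0.49570704 -0.26584866  0.06483621] [-0.78154933 -0.14935027 -0.35162398] [-0.07844925 -0.04915084 -0.02916093] 42.48136989952957
nest 3302 rect [ 500.  -262.5] [83.9 80.3] 18.3 circ [ 508.1 -259.5] 51.6 z [0.0095 0.0106 0.0119]
green 230 rect [ 519.  -255.9] [ 9.6 28.1] 18.8 circ [ 519.3 -255.7] 14.6 z [0.0216 0.0226 0.0237]
post 3663 rect [ 493.1 -261.6] [53.2 43.3] 88.0 circ [ 499.5 -263.5] 28.8 z [0.064  0.0829 0.0921]
coiltop 0
coil 6 rect [ 522.1 -245.5] [0.5 2.1] 30.0 circ [ 521.9 -245.6] 1.1 z [0.1456 0.1463 0.1469]
```

Call:
servo_tool(targets=[0, 0, 0, 1, 0, 0, 0, 0, 0, 0, 1, 0, 0, 0, 0, 0, 0, 1, 0, 0, 0, 0, 0, 0, 0.7, 0, 0, 0, 0, 0, 0, 0.4, 0, 0, 0, 0, 0, 0, 0.2, 0, 0, 0, 0, 0, 0, 0, 0, 0, 0, 0, 0, 0, 0, 0, 0, 0])

```text
time: 8.1
eef_pos: [0.4955, -0.2657, 0.0222]
orientation: [2.048, 0.336, -2.046]
force: [-1.0, 0.7, -0.2]
gripper_width: 0.489
```

Call:
servo_tool(targets=[0, 0, 0, 0.15, 0, 0, 0, 0, 0, 0, 0, 0, 0, 0, 0, 0, 0, 0, 0, 0, 7, 0, 0, 0, 0, 0, 0, 7, 0, 0, 0, 0, 0, 0, 7, 0, 0, 0, -3, 0, 0, 7, 0, 0, 0, -5, 0, 0, 8.7, 0, 0, 0, -5, 0, 0, 8.7, 0, 0, 0, 0, 0, 0, 8.7, 0, 0, 0, 0, 0, 0, 8.7, 0, 0, 0, 0, 0, 0, 8.7])

```text
time: 9.48
eef_pos: [0.4943, -0.2657, 0.149]
orientation: [2.046, 0.337, -2.05]
force: [-0.1, 1.1, -0.3]
gripper_width: 0.997
```

Run:
```python
from ring import *
s=bot.state();print(s['time'],s['eef_pos'],s['force'])
ring('red',(.03,.08),(.495,-.265))
rgb=np.load('pics/wrist.npz')['im']
cv2.imwrite('pics/w3.png',cv2.resize(rgb[100:340,120:440,::-1],(800,600)))
go([.4506,.2418,.156],down(-4.2,1))
```

```text
9.475 [ 0.49432081 -0.26566395  0.14900477] [-0.10842386  1.12455517 -0.3034807 ]
red 823 c [ 493.6 -266.3] r 21.6 z 0.0401
turn [0.3964 0.0023 0.0031] deg 22.7 shift(cm) [ -0.7  -50.29   8.09] | 50.9
```

View pics/w3.png

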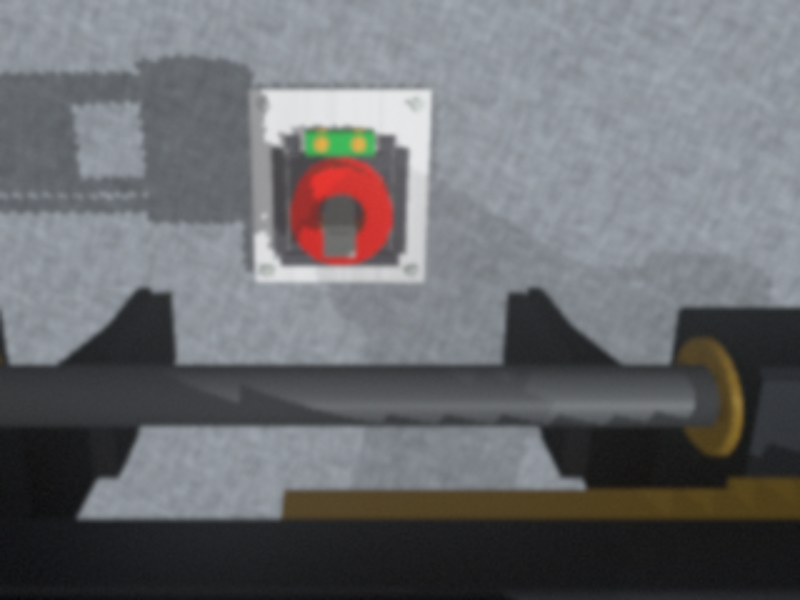

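The coil is home: its top is at 0.040 as expected, and it sits round the post at (342,212) in the crop. Now the collar.

Call:
servo_tool(targets=[0.132, 0, 0, 0, 0, 0, 8.7, 0.132, 0, 0, 0, 0, 0, 8.7, 0.132, 0.002, 0.003, 0, -2.4, 0.4, 8.7, 0, 0, 0, 0, -5.2, 0.84, 8.7, 0, 0, 0, 0, -5.6, 0.9, 8.7, 0, 0, 0, 0, -5.6, 0.9, 8.7, 0, 0, 0, 0, -5.6, 0.9, 8.7, 0, 0, 0, 0, -5.6, 0.9, 8.7, 0, 0, 0, 0, -5.6, 0.9, 8.7, 0, 0, 0, 0, -5.6, 0.9, 8.7, 0, 0, 0, 0, -5.6, 0.9, 8.7, 0, 0, 0, 0, -3.5, 0.6, 8.7])

```text
time: 11.02
eef_pos: [0.4468, 0.2434, 0.149]
orientation: [-2.188, 0.08, 2.185]
force: [0.6, 0.1, 0.1]
gripper_width: 0.999
```

Call:
servo_tool(targets=[0, 0, 0, 0, 0, 0, 8.7, 0, 0, 0, 0, 0, 0, 8.7, 0, 0, 0, 0, 0, 0, 8.7, 0, 0, 0, 0, 0, 0, 8.7])

```text
time: 11.52
eef_pos: [0.4476, 0.2402, 0.1499]
orientation: [-2.187, 0.082, 2.182]
force: [-0.9, -0.6, -1.0]
gripper_width: 0.999
```

Run:
```python
from ring import *
s=bot.state();print(s['time'],s['eef_pos'],s['qd'].round(3))
c=ring('white',(.011,.025),(.4506,.2418)); go([*c,.0062],down(-4.2,1))
```

```text
11.525 [0.44760821 0.24020283 0.14993144] [ 0.003 -0.001  0.004 -0.001  0.001 -0.002]
white 537 c [448.7 242.7] r 17.8 z 0.0159
turn [-0.0008 -0.0023 -0.0009] deg 0.1 shift(cm) [14.38 -0.24 -0.08] | 14.4
```

Call:
servo_tool(targets=[0, 0, 0, 3, -0.22, -0.12, 8.7, 0, 0, 0, 4, 0, 0, 8.7, 0, 0, 0, 4, 0, 0, 8.7, 0, 0, 0, 2.2, 0, 0, 8.7, 0, 0, 0, 1.15, 0, 0, 8.7, 0, 0, 0, 0, 0, 0, 3, 0, 0, 0, 0, 0, 0, 3, 0, 0, 0, 0, 0, 0, 3, 0, 0, 0, 0, 0, 0, 3, 0, 0, 0, 0, 0, 0, 3, 0, 0, 0, 0, 0, 0, 0], newtons=20)

```text
time: 12.95
eef_pos: [0.4492, 0.2432, 0.0065]
orientation: [-2.187, 0.08, 2.182]
force: [0.1, 0.2, 1.5]
gripper_width: 0.409
```

Call:
servo_tool(targets=[0, 0, 0, 0, 0, 0, 0, 0, 0, 0, 0, 0, 0, 0, 0, 0, 0, -2, 0, 0, 0, 0, 0, 0, -5, 0, 0, 0, 0, 0, 0, -5, 0, 0, 0, 0, 0, 0, -3, 0, 0, 0, -0.132, 0, 0, 0, 0, 0, 0, -0.132, 0, 0, 0, 0, 0, 0, -0.132, 0, 0, 0, 0, 0, 0])

```text
time: 14.08
eef_pos: [0.4486, 0.2431, 0.1562]
orientation: [2.045, 0.336, -2.042]
force: [-0.6, -0.3, -0.6]
gripper_width: 0.411
```

Run:
```python
from plan import *
s=bot.state();print(s['time'],s['eef_pos'],s['force'],s['gripper_width']*87)
go([.4945,-.265,.156],down(18.5,1))
```

```text
14.075 [0.44858609 0.24313646 0.15624014] [-0.64372633 -0.2756093  -0.61082107] 35.73204125925052
turn [ 0.0045 -0.0015 -0.0016] deg 0.3 shift(cm) [2.000e-02 4.964e+01 1.177e+01] | 51.0
```

Call:
servo_tool(targets=[0, 0, 0, 0, 2.4, 0.57, 0, 0, 0, 0, 0, 4.6, 1.09, 0, 0, 0, 0, 0, 5.4, 1.28, 0, 0, 0, 0, 0, 5.4, 1.28, 0, 0, 0, 0, 0, 5.4, 1.28, 0, 0, 0, 0, 0, 5.4, 1.28, 0, 0, 0, 0, 0, 5.4, 1.28, 0, 0, 0, 0, 0, 5.4, 1.28, 0, 0, 0, 0, 0, 5.2, 1.23, 0, 0, 0, 0, 0, 3.6, 0.86, 0, 0, 0, 0, 0, 1.44, 0.34, 0])

```text
time: 15.45
eef_pos: [0.4944, -0.2666, 0.1563]
orientation: [2.049, 0.33, -2.047]
force: [0.7, 0.0, -0.2]
gripper_width: 0.409
```

Call:
servo_tool(targets=[0, 0, 0, 0, 0, 0, 0, 0, 0, 0, 0, 0, 0, 0, 0, 0, 0, 0, 0, 0, 0, 0, 0, 0, 0, 0, 0, 0])

```text
time: 15.95
eef_pos: [0.495, -0.264, 0.1573]
orientation: [2.048, 0.333, -2.043]
force: [0.2, 0.8, 0.3]
gripper_width: 0.406
```

```bash
cat >> rel.py <<'E'
rect('tip',(P[...,2]>.074)&(P[...,2]<.1)&(N<.03))
rect('collar',(S<60)&(V>120)&(P[...,2]>.16)&(P[...,2]<.178)&(N<.022))
E
python3 - <<'E'
from plan import *
s=bot.state();print(s['time'],s['eef_pos'],s['force'],s['gripper_width']*87)
grab('wrist'); go([.4945,-.265,.06],down(18.5,1))
E
python3 rel.py
```

```text
15.95 [ 0.49502868 -0.26397237  0.15726161] [0.244047   0.81059156 0.26895596] 35.28952429090053
turn [ 0.0014 -0.0021 -0.0018] deg 0.2 shift(cm) [9.72 0.07 0.08] | 9.7
nest 2274 rect [ 497.8 -264.2] [89.8 80.2] 18.4 circ [ 497.6 -264. ] 59.7 z [0.011  0.0121 0.0135]
green 148 rect [ 520.5 -256.9] [ 8.9 27.8] 18.6 circ [ 520.4 -257. ] 14.6 z [0.0226 0.024  0.0253]
post 236 rect [ 493.5 -265.9] [12.3 11.4] 19.1 circ [ 493.9 -265.8] 8.0 z [0.0507 0.0749 0.0788]
coiltop 0
coil 0
tip 143 rect [ 493.5 -265.7] [12.  10.5] 18.8 circ [ 493.5 -265.8] 7.6 z [0.0743 0.0772 0.079 ]
collar 962 rect [ 500.2 -262. ] [23.3 33.9] 18.6 circ [ 495.3 -263.8] 17.2 z [0.1655 0.1666 0.1676]
```

Call:
servo_tool(targets=[0, 0, 0, 1.5, 0.11, 0.16, 0, 0, 0, 0, 3, 0, 0, 0, 0, 0, 0, 2.4, 0, 0, 0, 0, 0, 0, 1, 0, 0, 0, 0, 0, 0, 0.8, 0, 0, 0, 0, 0, 0, 0, 0, 0, 0])

```text
time: 16.75
eef_pos: [0.4939, -0.2665, 0.0699]
orientation: [2.048, 0.332, -2.044]
force: [-0.4, -0.8, -0.6]
gripper_width: 0.408
```

Call:
servo_tool(targets=[0, 0, 0, 1, 0, 0, 0, 0, 0, 0, 0.9, 0, 0, 0, 0, 0, 0, 0.5, 0, 0, 0, 0, 0, 0, 0.2, 0, 0, 0, 0, 0, 0, 0, 0, 0, 0, 0, 0, 0, 0, 0, 0, 0])

```text
time: 17.5
eef_pos: [0.4942, -0.2665, 0.0443]
orientation: [2.049, 0.332, -2.043]
force: [0.6, 0.4, -0.5]
gripper_width: 0.41
```

Call:
servo_tool(targets=[0, 0, 0, 0.12, 0, 0, 0, 0, 0, 0, 0, 0, 0, 0, 0, 0, 0, 0, 0, 0, 6, 0, 0, 0, 0, 0, 0, 6, 0, 0, 0, 0, 0, 0, 6, 0, 0, 0, -3, 0, 0, 6, 0, 0, 0, -4, 0, 0, 6, 0, 0, 0, -3.5, 0, 0, 6, 0, 0, 0, 0, 0, 0, 6, 0, 0, 0, 0, 0, 0, 6, 0, 0, 0, 0, 0, 0, 6])

```text
time: 18.88
eef_pos: [0.4929, -0.2661, 0.1465]
orientation: [2.046, 0.333, -2.047]
force: [0.4, -0.5, -0.6]
gripper_width: 0.695
```

```bash
python3 - <<'E'
from ring import *
s=bot.state();print(s['time'],s['eef_pos'],s['force'])
ring('white',(.046,.06),(.494,-.266))
z=np.load('pics/wrist.npz');rgb=z['im']
cv2.imwrite('pics/w4.png',cv2.resize(rgb[100:340,120:440,::-1],(800,600)))
go([.494,-.2656,.0535],down(18.5,1))
E
python3 rel.py
```

```text
18.875 [ 0.49291998 -0.26611245  0.14654113] [ 0.37882694 -0.54743131 -0.62602636]
white 582 c [ 493.6 -266.5] r 17.6 z 0.052
turn [ 0.0002  0.0003 -0.0003] deg 0.0 shift(cm) [ 9.31 -0.02 -0.11] | 9.3
nest 2604 rect [ 497.8 -264.1] [90.1 80.2] 18.5 circ [ 498.  -264.5] 59.9 z [0.011  0.0122 0.0136]
green 178 rect [ 519.9 -256.6] [ 9.9 27.9] 18.4 circ [ 520.1 -256.5] 14.5 z [0.023  0.0241 0.0253]
post 905 rect [ 493.8 -266.4] [34.8 34.1] 19.5 circ [ 493.5 -266.9] 18.1 z [0.0488 0.0523 0.0781]
coiltop 0
coil 0
tip 166 rect [ 493.4 -265.5] [12.3 11. ] 18.8 circ [ 493.5 -265.5] 8.1 z [0.0745 0.0771 0.079 ]
collar 0
```

View pics/w4.png

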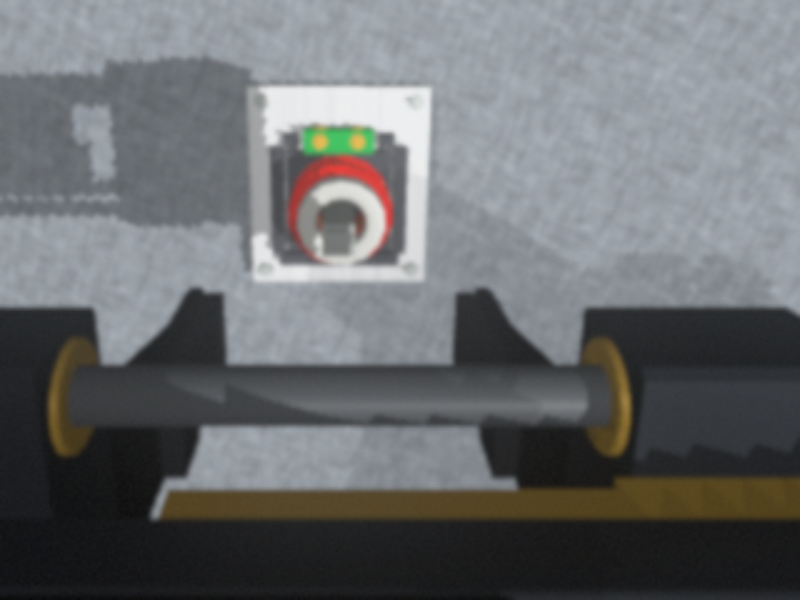

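The collar is home: its top is at 0.052 as expected. Next I grip the post and lift.

Call:
servo_tool(targets=[0, 0, 0, 3, -0.02, -0.08, 6, 0, 0, 0, 3, 0, 0, 5, 0, 0, 0, 2, 0, 0, 4, 0, 0, 0, 1.25, 0, 0, 4, 0, 0, 0, 0, 0, 0, 3, 0, 0, 0, 0, 0, 0, 2, 0, 0, 0, 0, 0, 0, 0, 0, 0, 0, 0, 0, 0, 0, 0, 0, 0, 0, 0, 0, 0, 0, 0, 0, 0, 0, 0, 0], newtons=55)

```text
time: 20.18
eef_pos: [0.4948, -0.2659, 0.0559]
orientation: [2.049, 0.332, -2.043]
force: [-2.0, 3.5, 5.2]
gripper_width: 0.131
```

Call:
servo_tool(targets=[0, 0, 0, 0, 0, 0, 0, 0, 0, 0, -0.5, 0, 0, 0, 0, 0, 0, -1, 0, 0, 0, 0, 0, 0, -2, 0, 0, 0, 0, 0, 0, -4, 0, 0, 0, 0, 0, 0, -5, 0, 0, 0, 0, 0, 0, -5, 0, 0, 0, 0, 0, 0, -3, 0, 0, 0])

```text
time: 21.18
eef_pos: [0.4945, -0.2661, 0.2634]
orientation: [2.051, 0.33, -2.04]
force: [0.1, -0.4, -4.7]
gripper_width: 0.133
```

```bash
cat >> plan.py <<'E'
def insp(yaw=-12,flip=True):
    c,s=np.cos(np.radians(yaw)),np.sin(np.radians(yaw)); a=np.radians(25)
    cx=np.array([c*np.cos(a),s*np.cos(a),np.sin(a)]); cy=np.array([-s,c,0]); cz=np.cross(cx,cy)
    f=-1 if flip else 1
    return np.stack([-cz,f*cy,np.cross(-cz,f*cy)],1),cx,cy,cz
E
python3 - <<'E'
from plan import *
s=bot.state();print(s['time'],s['eef_pos'],s['force'],s['gripper_width']*87,s['joints'].round(2))
Rt,cx,cy,cz=insp()
F=np.array([.5418,-.0225,.17]); T=F+cz*(.0418-.017); print('TCP target',T)
go(T,Rt)
# perceived camera geometry check
z=np.load('pics/top.npz')
E
```

```text
21.175 [ 0.49449253 -0.26608342  0.26335041] [ 0.14528478 -0.37229077 -4.73464353] 11.560074023911586 [-0.2   0.25 -0.09  0.   -1.23  2.1 ]
TCP target [ 0.5315481  -0.02032089  0.19247643]
turn [0.5243 0.4201 0.1138] deg 39.0 shift(cm) [  5.8  -24.81   4.34] | 25.8
```

Run:
```python
from plan import *
m=imaging.camera_model('wrist'); s=bot.state(); Rc=R.from_rotvec(s['orientation']).as_matrix()
print('wristcam in tool(mm)',(Rc.T@(np.array(m['extrinsics'])[:3,3]-s['eef_pos'])*1000).round(0))
for n in('top','scene'):
    z=np.load(f'pics/{n}.npz');im,d=z['im'],z['d'];K,E=z['K'],z['E'];P=cloud(d,dict(intrinsics=K,extrinsics=E))
    hsv=cv2.cvtColor(im,cv2.COLOR_RGB2HSV).astype(int);S,V=hsv[...,1],hsv[...,2]
    mk=(V<75)&(abs(P[...,2]-.006)<.008)&(abs(P[...,0]-.62)<.15)&(abs(P[...,1]+.035)<.09)
    q=P[mk]; yaw=np.radians(-12)
    for it in range(2):
        c,si=np.cos(yaw),np.sin(yaw); a=(q[:,0]-.542)*c+(q[:,1]+.022)*si; b=-(q[:,0]-.542)*si+(q[:,1]+.022)*c
        L=[];
        for t in np.arange(.0,.06,.006):
            k=(a>t-.003)&(a<t+.003); L.append([t,b[k].min(),b[k].max()])
        L=np.array(L); f1=np.polyfit(L[:,0],L[:,1],1);f2=np.polyfit(L[:,0],L[:,2],1)
        dy=(f1[0]+f2[0])/2; print(n,len(q),'yaw',np.degrees(yaw+np.arctan(dy)).round(2),'off',((f1[1]+f2[1])/2*1000).round(2),np.degrees([f1[0],f2[0]]).round(2),'w',((f2[1]-f1[1])*1000).round(1)); yaw+=dy
    mk=(S<60)&(V>140)&(abs(P[...,2]-.006)<.008)&(np.hypot(P[...,0]-.542,P[...,1]+.022)<.03)
    q=P[mk]; 
    c,si=np.cos(yaw),np.sin(yaw); a=(q[:,0]-.542)*c+(q[:,1]+.022)*si; b=-(q[:,0]-.542)*si+(q[:,1]+.022)*c
    ca,cb=(a.min()+a.max())/2,(b.min()+b.max())/2; print('cross',len(q),(a.max()-a.min()).round(4),(b.max()-b.min()).round(4),.542+ca*c-cb*si,-.022+ca*si+cb*c, q.mean(0).round(4))
    # camera body centreline
    mk=(V<90)&(P[...,2]>.2)&(P[...,2]<.32)&(abs(P[...,0]-.70)<.07)&(abs(P[...,1]+.05)<.06); q=P[mk]
    r=cv2.minAreaRect((q[:,:2]*1000).astype(np.float32)); print('body',len(q),np.round(r[0],1),np.round(r[1],1),round(r[2],2))
```

```text
wristcam in tool(mm) [-162.   -0.  -75.]
top 1283 yaw -0.58 off 0.81 [22.77  0.38] w 81.1
top 1283 yaw -2.4 off 2.94 [ 5.82 -9.77] w 77.5
cross 33 0.0463 0.0463 0.541602773196133 -0.021061605660733562 [ 0.542  -0.0217  0.0067]
body 430 [697.5 -54.7] [ 41.8 111.1] 76.46
scene 1155 yaw -12.27 off 3.4 [ 3.59 -4.13] w 78.4
scene 1155 yaw -10.78 off 2.91 [ 3.86 -0.89] w 77.4
cross 40 0.0438 0.0414 0.5404883236843594 -0.01978938051972417 [ 0.5392 -0.0207  0.0055]
body 377 [708.8 -50.9] [40.7 94.1] 79.53
```

Call:
servo_tool(targets=[0.131, 0.105, 0.0285, 0, 0, 0, 0, 0.131, 0.105, 0.0285, 0, 0, 0, 0, 0.131, 0.105, 0.0285, 0, 0, 0, 0, 0.131, 0.105, 0.0285, 0, 0, 0, 0, 0, 0, 0, 0, -2, 1, 0, 0, 0, 0, 0, -3, 1, 0, 0, 0, 0, 0, -3, 1, 0, 0, 0, 0, 0, 0, 0, 0, 0, 0, 0, 0, 0, 0, 0, 0, 0, 0, 0, 0, 0, 0])

```text
time: 22.42
eef_pos: [0.4841, -0.1825, 0.2478]
orientation: [-2.541, 0.268, 1.626]
force: [0.7, 0.1, -4.0]
gripper_width: 0.131
```

Run:
```python
from plan import *
s=bot.state();print(s['eef_pos'],s['qd'].round(3))
im,d,m=grab('wrist')
cv2.imwrite('pics/w5.png',cv2.resize(im[:,:,::-1],(800,600)))
```

```text
[ 0.48410033 -0.18250506  0.24780597] [-0.004  0.003  0.001  0.001  0.005 -0.002]
```

View pics/w5.png

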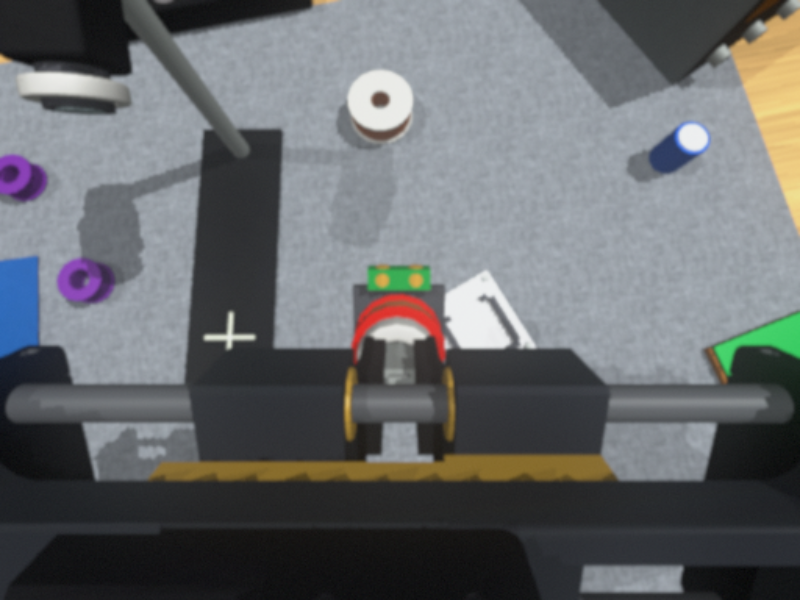

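The wrist view shows the cross at (230,337), the plate edges at (206,130)–(188,375) and (282,130)–(273,350), and the core held with its green block at (399,279).

```bash
cat > fin.py <<'E'
from plan import *
z=np.load('pics/wrist.npz');im,d=z['im'],z['d'];K,E=z['K'],z['E'];P=cloud(d,dict(intrinsics=K,extrinsics=E))
hsv=cv2.cvtColor(im,cv2.COLOR_RGB2HSV).astype(int);H,S,V=hsv[...,0],hsv[...,1],hsv[...,2]
s=bot.state();Rc=R.from_rotvec(s['orientation']).as_matrix();p=s['eef_pos']
# core points in tool frame: expected core: origin at +41.x mm tool x; core x = -tool z
Q=(P-p)@Rc*1000; nearb=(abs(Q[...,0])<60)&(abs(Q[...,1])<40)&(abs(Q[...,2])<50)
g=nearb&(H>40)&(H<80)&(S>110)
q=Q[g]; print('green tool-frame median',len(q),np.median(q,0).round(1),'min',np.percentile(q,3,axis=0).round(1),'max',np.percentile(q,97,axis=0).round(1))
r=cv2.minAreaRect(q[:,1:].astype(np.float32));print('green rect (y,z)',np.round(r[0],1),np.round(r[1],1),round(r[2],1))
t=q[(q[:,0]<np.median(q[:,0])+2)]; A=np.c_[t[:,1:],np.ones(len(t))]; print('top plane slope y,z deg',np.degrees(np.linalg.lstsq(A,t[:,0],rcond=None)[0][:2]).round(1))
w=nearb&(S>150)&((H<8)|(H>172)); q=Q[w]; print('red',len(q),np.percentile(q,[2,50,98],axis=0).round(1).tolist())
E
cat > pl.py <<'E'
from plan import *
z=np.load('pics/wrist.npz');K,E=z['K'],z['E']
def ray(u,v,h=.006):
    u=(u+.5)*.64-.5;v=(v+.5)*.64-.5
    w=E[:3,:3]@np.array([(u-K[0,2])/K[0,0],(v-K[1,2])/K[1,1],1]); return E[:3,3]+w*(h-E[2,3])/w[2]
a,b,c,e=[ray(*x) for x in((206,130),(188,375),(282,130),(273,350))]
for x,y in((a,b),(c,e)): dd=(x-y);print('edge yaw',np.degrees(np.arctan2(dd[1],dd[0])).round(2),x.round(4),y.round(4))
print('cross',ray(230,337).round(4)); x,y=ray(204,337),ray(255,337);dd=x-y;print('arm yaw',np.degrees(np.arctan2(dd[1],dd[0])).round(2)-90)
im,d=z['im'],z['d'];P=cloud(d,dict(intrinsics=K,extrinsics=E))
gm=im.max(2).astype(int)
q=P[(gm<80)&(abs(P[...,2]-.006)<.006)&(abs(P[...,0]-.6)<.17)&(abs(P[...,1]+.035)<.08)][:,:2]
# robust: edges at several pixel rows
for rows in (range(90,222,6),):
    L=[];Rr=[]
    for v in rows:
        us=np.where(gm[v,100:200]<75)[0]+100
        if len(us)<20: continue
        L.append(ray((us[0]+.0)/.64,(v+.5)/.64-.5)[:2]);Rr.append(ray((us[-1]+1.)/.64,(v+.5)/.64-.5)[:2])
    for l in(L,Rr):
        l=np.array(l);vx,vy,x0,y0=cv2.fitLine(l.astype(np.float32),cv2.DIST_HUBER,0,.001,.001).ravel();print('fit yaw',np.degrees(np.arctan(vy/vx)).round(2),x0,y0)
E
python3 fin.py; python3 pl.py
```

```text
green tool-frame median 440 [ 31.9  -0.2 -27.3] min [ 30.6 -14.2 -31.4] max [ 37.3  13.9 -21.7]
green rect (y,z) [ -0.6 -26.4] [10.6 30.7] 88.7
top plane slope y,z deg [ 0.3 -1.6]
red 785 [[14.6, -20.1, -17.7], [16.4, 0.6, -12.8], [36.0, 19.8, 4.3]]
edge yaw -11.92 [ 0.767  -0.0298  0.006 ] [0.5128 0.0239 0.006 ]
edge yaw -11.78 [ 0.7499 -0.11    0.006 ] [ 0.5194 -0.0619  0.006 ]
cross [ 0.541  -0.0221  0.006 ]
arm yaw -12.069999999999993
fit yaw -11.77 0.6816909 -0.010191269
fit yaw -11.98 0.634803 -0.08554231
```

Run:
```python
from plan import *
Rt,cx,cy,cz=insp(-11.9); F=np.array([.5413,-.0221,.17]); T=F-Rt@np.array([.0269,0,.0009]); print(T)
go(T,Rt)
```

```text
[ 0.53097404 -0.01992398  0.19476004]
turn [-0.0024  0.004  -0.0012] deg 0.3 shift(cm) [  5.33 -16.88   1.13] | 17.7
```

Call:
servo_tool(targets=[0, 0.004, 0, 0.5, -2.5, 0.2, 0, 0, 0, 0, 1, -3.5, 0.25, 0, 0, 0, 0, 1, -3.5, 0.25, 0, 0, 0, 0, 1, -3.5, 0.2, 0, 0, 0, 0, 0.9, -2.4, 0.13, 0, 0, 0, 0, 0.6, -1.1, 0.1, 0, 0, 0, 0, 0.33, -0.38, 0, 0, 0, 0, 0, 0, 0, 0, 0, 0, 0, 0, 0, 0, 0, 0, 0, 0, 0, 0, 0, 0, 0, 0, 0, 0, 0, 0, 0, 0])

```text
time: 23.85
eef_pos: [0.5312, -0.0195, 0.195]
orientation: [-2.545, 0.267, 1.62]
force: [-0.2, -0.0, -4.6]
gripper_width: 0.133
```

```bash
python3 - <<'E'
from plan import *
s=bot.state();print(s['time'],s['eef_pos'],s['force'],s['qd'].round(3),s['gripper_width']*87)
Rt,cx,cy,cz=insp(-11.9); F=np.array([.5413,-.0221,.17]); T=F-Rt@np.array([.0269,0,.0009]); go(T,Rt)
im,d,m=grab('wrist'); cv2.imwrite('pics/w6.png',cv2.resize(im[:,:,::-1],(800,600)))
im,d,m=grab('scene'); cv2.imwrite('pics/s6.png',cv2.resize(im[120:270,150:350,::-1],(800,600),interpolation=cv2.INTER_CUBIC))
E
python3 fin.py
```

```text
23.85 [ 0.53117139 -0.01952075  0.19495825] [-0.2135809  -0.03632391 -4.5714427 ] [ 0.001  0.003 -0.003  0.     0.001 -0.   ] 11.53922478871284
turn [-0.0017 -0.0007 -0.0005] deg 0.1 shift(cm) [0.01 0.04 0.02] | 0.0
green tool-frame median 480 [ 31.9  -0.1 -27.9] min [ 30.6 -14.4 -31.5] max [ 40.8  14.2 -21.8]
green rect (y,z) [ -0.6 -25.9] [11.5 30.9] 89.7
top plane slope y,z deg [ 0.4 -3. ]
red 859 [[14.2, -20.1, -17.7], [16.3, 2.2, -12.2], [37.0, 20.7, 5.8]]
```

View pics/w6.png

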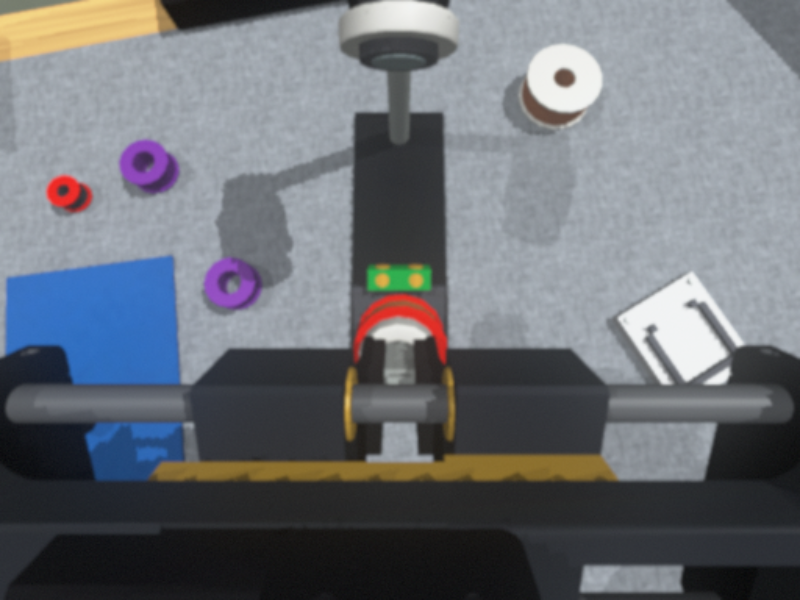

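View pics/s6.png

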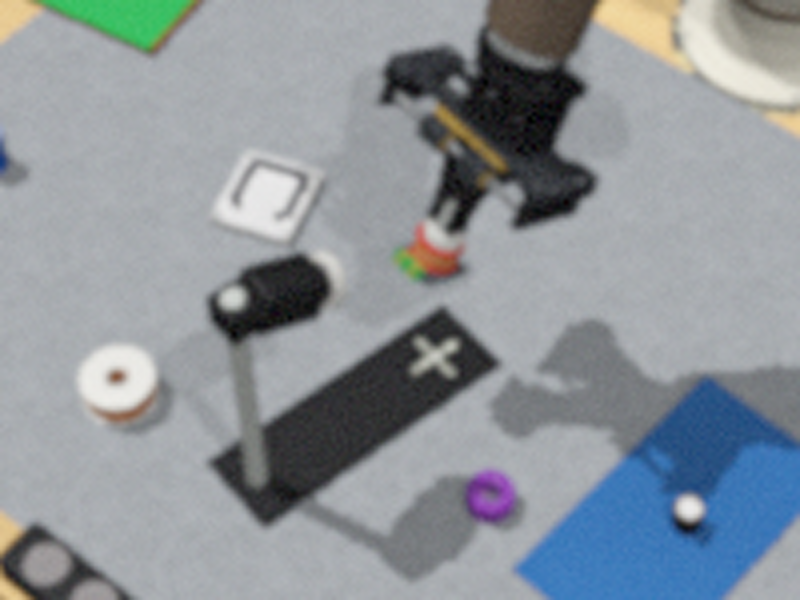

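The lens sits at column 400 and the terminal block at 399, so they are aligned, and everything is clear. One numeric check of the lens and core pose remains.

Run:
```python
from plan import *
z=np.load('pics/wrist.npz');im,d=z['im'],z['d'];P=cloud(d,dict(intrinsics=z['K'],extrinsics=z['E']))
hsv=cv2.cvtColor(im,cv2.COLOR_RGB2HSV).astype(int);H,S,V=hsv[...,0],hsv[...,1],hsv[...,2]
Rt,cx,cy,cz=insp(-11.9);F=np.array([.5413,-.0221,.17]);B=np.stack([cx,cy,cz],1)
Q=(P-F)@B*1000   # inspection frame at focus
pc=lambda n,mk:print(n,mk.sum(),np.percentile(Q[mk],[2,50,98],axis=0).round(1).tolist())
pc('ring',(S<60)&(V>140)&(Q[...,0]>95)&(Q[...,0]<145)&(abs(Q[...,1])<35)&(abs(Q[...,2])<40))
n=(abs(Q[...,0])<40)&(abs(Q[...,1])<30)&(abs(Q[...,2])<40)
pc('green',n&(H>40)&(H<80)&(S>110))
ft=n&(V<110)&(S<60)&(Q[...,2]<-7)&(Q[...,2]>-15)&(Q[...,0]>5); pc('foot',ft)
q=Q[ft];A=np.c_[q[:,:2],np.ones(len(q))];print('foot slopes deg',np.degrees(np.linalg.lstsq(A,q[:,2],rcond=None)[0][:2]).round(1))
pt=(abs(Q[...,0])<15)&(abs(Q[...,1])<7)&(Q[...,2]>20)&(Q[...,2]<52);pc('post',pt)
```

```text
ring 1411 [[124.1, -21.5, 7.7], [128.6, -0.7, 21.3], [136.0, 19.7, 24.6]]
green 480 [[22.7, -14.3, -14.2], [28.9, 0.6, -5.0], [32.5, 15.3, -3.6]]
foot 450 [[5.8, -22.1, -13.1], [17.1, 10.3, -10.8], [22.4, 23.3, -9.4]]
foot slopes deg [-2.4  0.3]
post 830 [[1.5, -6.6, 21.2], [5.8, 0.0, 35.1], [14.3, 6.6, 51.0]]
```

Everything agrees to about 1 mm, but the foot slope hints at a 2° pitch. I check it against the table plane to rule out camera bias.

Run:
```python
from plan import *
z=np.load('pics/wrist.npz');im,d=z['im'],z['d'];P=cloud(d,dict(intrinsics=z['K'],extrinsics=z['E']))
hsv=cv2.cvtColor(im,cv2.COLOR_RGB2HSV).astype(int);H,S,V=hsv[...,0],hsv[...,1],hsv[...,2]
def fit(Q,mk,n):
    q=Q[mk];w=np.ones(len(q),bool)
    for _ in range(5):
        A=np.c_[q[:,:2],np.ones(len(q))];c=np.linalg.lstsq(A[w],q[w,2],rcond=None)[0];r=q[:,2]-A@c;w=abs(r)<2*r[w].std()+1e-9
    print(n,w.sum(),np.degrees(np.arctan(c[:2])).round(2),'rms',(r[w].std()).round(4))
fit(P,(abs(P[...,2])<.012)&(S<60)&(P[...,0]>.5)&(P[...,0]<.8),'table')
Rt,cx,cy,cz=insp(-11.9);F=np.array([.5413,-.0221,.17]);B=np.stack([cx,cy,cz],1);Q=(P-F)@B*1000
n=(abs(Q[...,0])<40)&(abs(Q[...,1])<30)
er=lambda m:cv2.erode(m.astype(np.uint8),np.ones((3,3)))>0
fit(Q,er(n&(V<110)&(S<60)&(Q[...,2]<-8)&(Q[...,2]>-14)&(Q[...,0]>3)),'foot')
g=n&(H>40)&(H<80)&(S>110)
fit(Q,er(g&(Q[...,2]>-8)),'greentop')
fit(Q,er(n&(S>150)&((H<8)|(H>172))&(Q[...,2]>8)&(Q[...,2]<14)),'coil flange')
f=Q[g&(Q[...,2]<-6.5)];print('front face',len(f))
```

```text
table 59265 [-0.04  0.01] rms 0.0006
foot 232 [0.75 0.57] rms 0.433
greentop 202 [ 0.34 -0.26] rms 0.427
coil flange 232 [-0.26  0.41] rms 0.4304
front face 86
```

With edge pixels trimmed, all planes agree within about 0.7° or better, so the pitch was an artefact. I make a tiny lateral trim, let it settle and hand in.

Call:
servo_tool(targets=[0, 0, 0, 0, 0.05, 0, 0, 0, 0, 0, 0, 0, 0, 0, 0, 0, 0, 0, 0, 0, 0, 0, 0, 0, 0, 0, 0, 0, 0, 0, 0, 0, 0, 0, 0, 0, 0, 0, 0, 0, 0, 0])

```text
time: 24.7
eef_pos: [0.531, -0.0198, 0.1946]
orientation: [-2.545, 0.267, 1.621]
force: [0.6, -0.2, -4.3]
gripper_width: 0.128
```

Run:
```python
from plan import *
s=bot.state();print(s['time'],s['eef_pos'],s['qd'].round(3),s['force'],s['gripper_width']*87)
Rt,*_=insp(-11.9); go(np.array([.5413,-.0221,.17])-Rt@np.array([.0269,0,.0009]),Rt)
print(bot.job_done())
```

```text
24.7 [ 0.53102359 -0.01979194  0.19463187] [-0.001  0.001  0.001  0.002  0.001  0.001] [ 0.56906152 -0.20557235 -4.29355045] 11.168243568058129
turn [-0.0012 -0.0002 -0.0006] deg 0.1 shift(cm) [-0.01  0.01 -0.  ] | 0.0
the job is handed in; nothing more can be done
None
```

I threaded the coil and then the white collar fully home on the post. I lifted the core out of the nest by the post and handed the job in at 24.7 s, with the core still held at the camera's focus.

**Rings home:** the coil's top measured 0.040 m and the collar's 0.052 m, both as expected.

**Pose at hand-in:** the tool is within about 0.2 mm and 0.1° of the computed pose, and the arm is still. The terminal block lines up with the lens in the wrist view.

**Clearance:** in the scene view the core and gripper were clear of the camera and its stand. None of the bystanders I could see had been moved.

**Checks that disagreed:**
- A first slope reading on the foot suggested a pitch of about 2.4°. With edge pixels trimmed, the core and coil surfaces read within 0.8°, so I took it as an artefact and made no correction.
- The ring light read about 1 mm to one side of the axis I estimated from the cross, and the core about 0.5 mm to the other. I trimmed the core 0.5 mm towards it and did not take another picture afterwards.

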